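# Unlock the canteen's knife box

## Task

Open the locked steel knife box: take the flat-bladed key off its hook, push it fully home in the lock on the box's lid (the barrel is loose and seldom stands straight, so feel for the slot) and turn it clockwise until the hidden bolt lets the sprung lid go. Let the lid rise by itself and leave the key in the lock; the other things on the hooks stay hanging, and the tumbler and the salt shaker stay standing where they are.

Things in the scene. Friction and masses are not known exactly. Their poses are not given: they have to be found in the camera images.
- key: The box's key, plain steel, 102 mm long, hanging blade down on one of the rail's three hooks (which one varies). Flat blade 20 wide (y) x 5 thick (x), 40 long, square-ended; above it a round collar 28 across that stops on the barrel's face when the key is home. Origin at the blade's tip, z up along the key. Half a turn about z fits as well. 0.09 to 0.14 kg.
- key_bow (a point): Middle of the solid part of the key's flat bow, 58 mm above the tip: bow 40 mm wide (y), 8 thick (x), from 46 to 102 mm, solid to 70, then a hole 24 wide x 24 high that hangs on the hook. Can be gripped across its 40 mm edges from above. To unhook: raise by 12 mm (over 8, under 18), then draw 50 mm along the hook (rail's -x).
- lock (a point): Centre of the lock's face on the lid, 107 mm above the counter, 43 mm behind the box's front edge; x to the hinge, y along the front edge, z up; moves with the lid. Brass barrel 43 mm across, flush in a steel collar 62 across, slot 22.5 x 7, 37 deep. At the start the slot's long side stands up to 0.45 rad clockwise (from above) or 0.55 anticlockwise of y, unknown: press lightly (5 N) at several angles; enters within 0.1 rad.
- lock_home (a point): Where the blade's tip is when the key is home, 40 mm below the lock's face on its axis. A sprung pin resists the last 8 mm with 5 to 9 N; only with the key within 2 mm of home does the barrel turn past 0.6 rad. Turning takes 0.2 to 0.3 N m. Bolt clear at 0.8 rad clockwise from lock's y, end stop at 1.5; the key has 0.1 rad play. Once turned it is kept in, up to 3 mm higher.
- lid (a joint): Opening of the lid about its hinge on the far edge, rad: 0 shut, 0.5 fully open. Locked, it gives no more than 0.01. Unlocked, its spring lifts it by itself to 0.5 in some 2 s once let go; it pushes up with about 4 N at the lock, which rises 70 mm and tilts 0.5 rad towards the hinge, key included.
- knife_box: Steel knife box fixed to the counter, 190 (x) x 260 (y) x 104 mm high, hinged lid on top, front edge towards the robot. Origin at the centre of its underside, x from front to hinge.
- rail: Steel hanging rail, fixed: base plate 110 x 270 x 8 mm, two posts at y = -125 and 125 mm, a cross bar between them at x = 12 mm (top 165 mm up), and three wire hooks 5 mm thick at y = -90, 0 and 90 mm, 160 mm up, pointing to -x, tips at x = -51 mm, turned up 6 mm. Origin under the plate, 15 mm behind its middle; x from the hooks' tips to the bar.
- socket_key: Another steel key on a hook, which does not fit: round shank with a thick round socket end, no flat blade, 110 mm long, bow 32 mm wide. Origin at its lower end. Leave it hanging.
- scraper: Scraper on a hook: flat steel blade 34 mm wide, black handle, 114 mm long. Origin at the middle of the lower edge. Leave it hanging.
- tumbler: Plastic tumbler in front of the gap between box and rail, 72 mm across, 90 mm high, standing upright. Origin at the centre of its foot.
- shaker: Glass salt shaker, 44 mm across, 85 mm high, standing behind the gap between box and rail. Origin at the centre of its foot.

How it is judged:
By the outcome, as a careful person would: the job done as asked, in the order asked, and still so for the second after the job is handed in, with the robot touching nothing.
It also fails if it takes over 67 s, if anything falls off the work surface, if the arm or the gripper's body presses on something with over 40 N, if the wrist force passes 120 N, or if a joint passes its speed limit or range.

## Robot

A 7-joint arm with a two-finger parallel gripper is mounted at the origin on the work surface. World frame = base frame: x ahead of the robot, y to its left, z up, the work surface at z = 0. Lengths are in m, angles in rad, forces in N, time in s.
With the tool pointing down it reaches from about 0.425 to 0.925 m from the base axis. Payload 6.8 kg.
Tool frame: the origin (TCP) lies on the centre line of the jaws, within the pads' length; the fingertips stand 17 mm ahead of it and the grasp point (between the pads) lies 2 mm behind it; z points along the fingers, x is the direction in which the jaws open and shut, and the axes are right-handed (so a half turn about z gives the same grasp; the last joint's range is limited). The gripper opens to 85 mm and grips with 20 to 120 N. Pads are 22 mm wide; open, the fingers measure 114 mm over their backs; the gripper's body (76 mm by 85 mm) begins 54 mm behind the grasp point. The pads swing forward as they close: fully open they stand 13 mm farther back than shut.
Start: joints at [-1.267, 0.477, 0.022, 1.555, -0.011, 1.109, -0.083], TCP at [0.27, 0.619, 0.248] pointing down, gripper open.
Joint ranges: [-2.96, 2.96], [-0.34, 2.1], [-1.41, 1.46], [0.24, 2.44], [-1.37, 4.51], [0.17, 1.92], [-2.96, 2.96]. Speed limits (rad/s): [2.39, 2.39, 3.14, 3.14, 3.14, 3.14, 3.14].

## Interface

Orientations are given as a unit quaternion [w, x, y, z].
In Python, from station import status, read_camera, camera_model, bot gives the robot as it stands.
- The arm moves only by the tool arm_command, never from a script. Its argument "series" is a list of rows, each a list of 3 entries, a list of its own where there are three numbers: the finger opening in mm, from 0 to 85.4, then the shift along the tool's x, y, z in mm, then the turn about the tool's z in rad. In form: [[gripper, [dx, dy, dz], roll], ...]. A call has 1 to 8 rows; each row is the pose to reach, as a shift and turn from the pose commanded when the call began, along the tool's axes at that moment; what a row does not reach only later rows make up. A row lasts 1/8 s, in which the tool goes at most 62.5 mm and 10.7 degrees, less where a joint would pass 70% of its speed; a pose out of reach is approached as far as the arm can. A call with a gripper value outside its range is refused whole. The fingers move at their own pace and stop on an object; "squeeze" is the grip in N (left out, the last holds). Time passes only in rows, so rows that repeat a pose let the fingers close. It gives the time, the measured TCP pose, the force and the opening at its end, in the units of the state.
- status.get_obs(): the state, without advancing time (a new reading comes with each control period).
- read_camera(name): name is "side" or "top"; returns the picture (400x640x3 uint8, blue, green, red); there is no depth.
- camera_model(name): a dict with "fov_y" (degrees; the focal length in pixels is half the picture's height over the tangent of half this angle, whatever the lens; pixels are square), "cx", "cy" (the principal point, pixels), "R" (3x3) and "t" (3): a world point X has camera coordinates R X + t. Camera axes: x right, y down, z forward; pixel columns grow to the right and rows downward; lengths in m; the calibration is good to about 2 mm. A picture is of the moment at which its call begins. camera_model takes no time and is no camera call.
- bot.hand_in(): hands the job in, once; it reports no verdict.
The state is a dict: "t": time; "q": joint angles; "joint_vel": joint speeds; "joint_torque": joint torques, N m; "eef_pos": TCP position; "tool_rot": TCP orientation; "contact_force": force on the tool from outside, world axes, zero at the start; "torque": the same for the moment, N m; "gripper_width": opening from 0.0 (shut) to 1.0 (fully open).
Only numpy, scipy, OpenCV 4.12 (cv2) and the standard library are available. Lean on these libraries where they do the work, as an engineer would, in place of code of your own. Each camera call takes 0.05 s, during which the arm holds its last target.

## Working session

There is one attempt and no reset: what is moved stays moved. The work goes in short steps, Python scripts to look and compute and a tool call to move; the robot and the scene stay as the last step left them, time stands still between calls to the robot, and variables do not carry over. Pictures are saved under pics/ and viewed, and the job is handed in when it is done.

Besides the shell and the picture viewer there is one more tool, called after "Request:" as a command line: name --argument value ..., lists and objects as JSON in quotes. arm_command: Moves the arm, as the interface text tells. Its arguments: {"type":"object","properties":{"series":{"type":"array"},"squeeze":{"type":"number"}},"required":["series"]}

```bash
ls; mkdir -p pics; python3 - <<'E'
from station import status, read_camera, camera_model, bot
import cv2,numpy as np
print(status.get_obs())
for n in("side","top"):
    cv2.imwrite(f"pics/{n}0.png",read_camera(n)); m=camera_model(n); print(n,m, -np.array(m["R"]).T@np.array(m["t"]))
E
```

```text
pics
{'t': 0.0, 'q': array([-1.26706961,  0.47779254,  0.02233019,  1.5564511 , -0.01148399,
        1.1092779 , -0.08309031]), 'joint_vel': array([-0.00170171, -0.00023225, -0.000845  , -0.00011279,  0.00027863,
       -0.00040485, -0.00166631]), 'joint_torque': array([ 4.38760353e-04, -5.96462774e+01,  1.60771586e+00, -2.81196088e+01,
        1.22860784e-02,  9.46197251e-03,  1.92428217e-05]), 'eef_pos': array([0.26997949, 0.61805162, 0.24733072]), 'tool_rot': array([ 5.51499509e-04,  8.36731696e-01,  5.47612325e-01, -7.11706691e-04]), 'contact_force': array([0.4253746 , 0.69546541, 1.04051197]), 'torque': array([ 0.02427925, -0.00487861, -0.03358162]), 'gripper_width': 0.999157196183016}
side {'fov_y': 56.55509340026523, 'cx': 314.13701559568693, 'cy': 199.97293648982495, 'R': array([[ 0.73626714, -0.67668724, -0.0022522 ],
       [-0.47492855, -0.51436776, -0.71405089],
       [ 0.48203067,  0.52680185, -0.70009017]]), 't': array([-0.41864971,  0.34457603,  0.56558325])} [ 0.19925855 -0.40400641  0.64106122]
top {'fov_y': 53.52857003194243, 'cx': 319.3959154558691, 'cy': 194.44101142994236, 'R': array([[ 7.84806431e-04, -9.99547472e-01, -3.00704910e-02],
       [-9.80771504e-01,  5.09913226e-03, -1.95092941e-01],
       [ 1.95157990e-01,  2.96453909e-02, -9.80323676e-01]]), 't': array([0.02224067, 0.55623605, 0.74386567])} [ 0.40035168 -0.0026579   0.83841565]
```

View pics/side0.png

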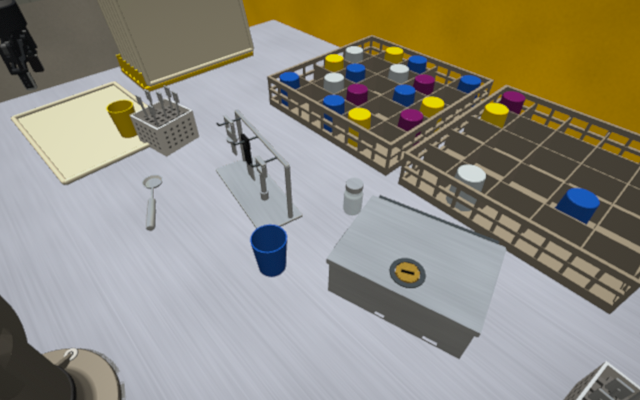

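View pics/top0.png

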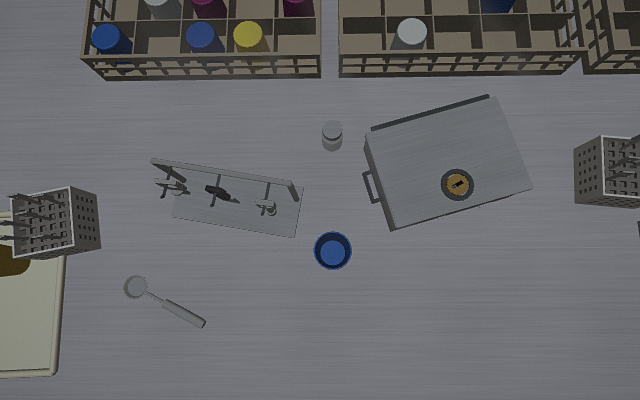

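```bash
python3 - <<'E'
import cv2
a=cv2.imread("pics/side0.png");b=cv2.imread("pics/top0.png")
cv2.imwrite("pics/sz.png",cv2.resize(a[100:230,205:310],None,fx=4.6,fy=4.6,interpolation=cv2.INTER_CUBIC))
cv2.imwrite("pics/tz.png",cv2.resize(b[150:245,145:310],None,fx=4.8,fy=4.8,interpolation=cv2.INTER_CUBIC))
cv2.imwrite("pics/tl.png",cv2.resize(b[90:235,355:540],None,fx=4,fy=4,interpolation=cv2.INTER_CUBIC))
cv2.imwrite("pics/sl.png",cv2.resize(a[190:360,320:510],None,fx=3.5,fy=3.5,interpolation=cv2.INTER_CUBIC))
E
```

```text
(no output)
```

View pics/sz.png

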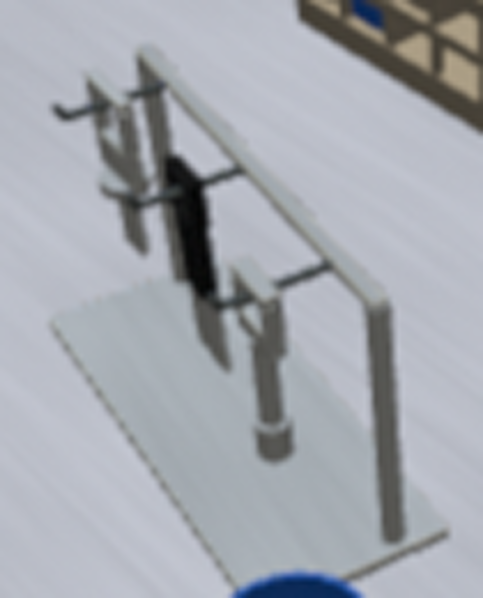

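View pics/tz.png

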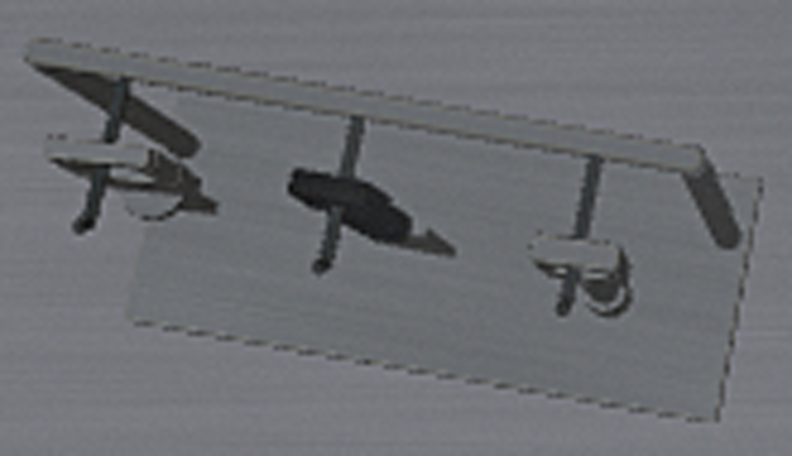

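View pics/tl.png

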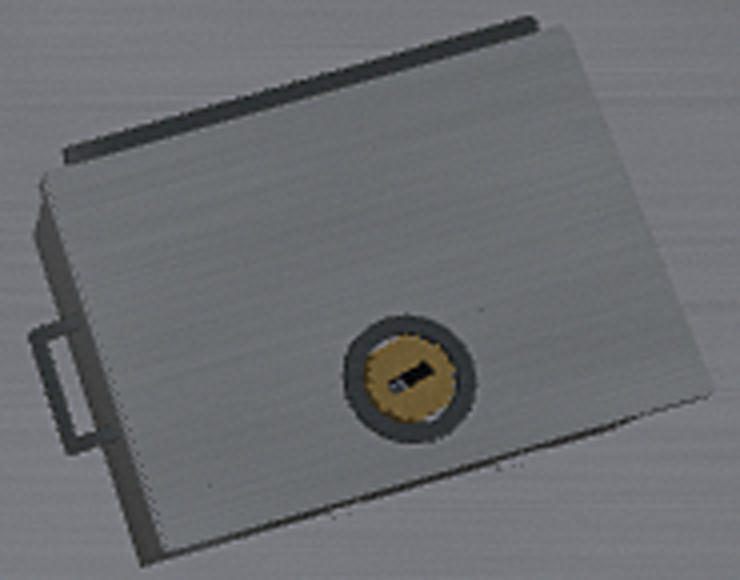

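View pics/sl.png

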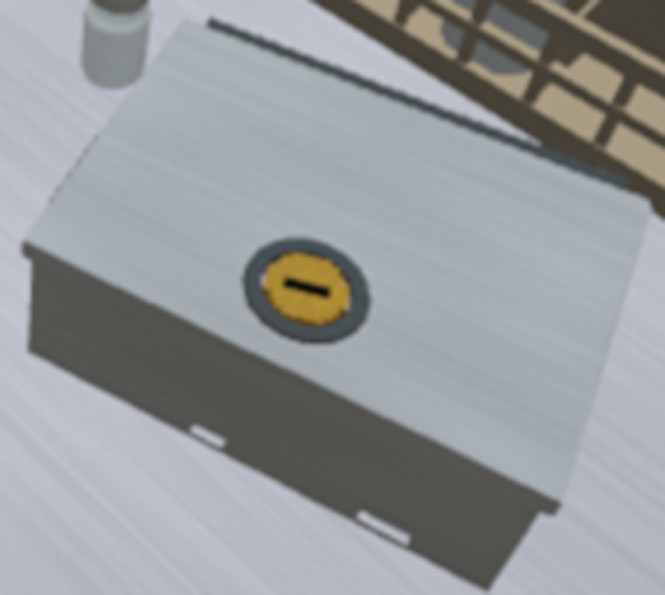

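```bash
cat > h.py <<'E'
import numpy as np,cv2
from station import status, read_camera, camera_model, bot
def ray(n,p):
    m=camera_model(n);f=200/np.tan(np.radians(m["fov_y"]/2));R=np.array(m["R"]);t=np.array(m["t"])
    d=R.T@np.array([(p[0]-m["cx"])/f,(p[1]-m["cy"])/f,1]);return -R.T@t,d/np.linalg.norm(d)
def onz(n,p,z):
    c,d=ray(n,p);return c+d*(z-c[2])/d[2]
def tri(a,b):
    c1,d1=ray("side",a);c2,d2=ray("top",b)
    A=np.stack([d1,-d2],1);s=np.linalg.lstsq(A,c2-c1,rcond=None)[0]
    p,q=c1+s[0]*d1,c2+s[1]*d2;return (p+q)/2,np.linalg.norm(p-q)
def proj(n,X):
    m=camera_model(n);f=200/np.tan(np.radians(m["fov_y"]/2));c=np.array(m["R"])@X+m["t"];return np.array([m["cx"]+f*c[0]/c[2],m["cy"]+f*c[1]/c[2]])
E
python3 - <<'E'
from h import *
np.set_printoptions(precision=4,suppress=True)
u=lambda p,s,o:((p[0]+.5)/s-.5+o[0],(p[1]+.5)/s-.5+o[1])
S=lambda x,y:u((x,y),4.6,(205,100)); T=lambda x,y:u((x,y),4.8,(145,150))
print("hook tips z~.16-.166")
for a,b in [((58,108),(80,227)),((120,203),(320,268)),((217,303),(563,312))]:
    print(tri(S(*a),T(*b)), onz("side",S(*a),.162),onz("top",T(*b),.162))
print("hook roots")
for a,b in [((163,88),(122,85)),((240,170),(357,120)),((328,265),(595,158))]:
    print(tri(S(*a),T(*b)), onz("side",S(*a),.16),onz("top",T(*b),.16))
print("bar ends", onz("top",T(35,48),.165),onz("top",T(700,155),.165))
print("plate corner front",onz("top",T(132,322),.008),onz("top",T(718,420),.008),"back R",onz("top",T(762,180),.008))
top=cv2.imread("pics/top0.png");side=cv2.imread("pics/side0.png")
for n,im,(x0,y0,x1,y1) in (("top",top,(430,160,485,210)),("side",side,(380,250,435,295))):
    c=im[y0:y1,x0:x1];h=cv2.cvtColor(c,cv2.COLOR_BGR2HSV)
    g=((h[...,0]>10)&(h[...,0]<30)&(h[...,1]>100)&(h[...,2]>60)).astype(np.uint8)
    cs,_=cv2.findContours(g,cv2.RETR_EXTERNAL,cv2.CHAIN_APPROX_NONE);k=max(cs,key=cv2.contourArea)
    pts=np.array([onz(n,p[0]+[x0,y0],.107)[:2] for p in k]);e=cv2.fitEllipse((pts*1000).astype(np.float32));print(n,"barrel",e)
    hull=cv2.fillPoly(np.zeros_like(g),[cv2.convexHull(k)],1); 
    hull=cv2.erode(hull,np.ones((3,3)))
    gray=c.max(2).astype(float); w=hull*np.clip(100-gray,0,None)*(gray<55)
    ys,xs=np.nonzero(w); P=np.array([onz(n,(x+x0,y+y0),.107)[:2] for x,y in zip(xs,ys)]);ww=w[ys,xs]
    mu=(P*ww[:,None]).sum(0)/ww.sum();C=((P-mu).T*ww)@(P-mu)/ww.sum();ev,V=np.linalg.eigh(C);v=V[:,1];v=v*np.sign(v[1])
    print(" slot c",mu,"angle from +y ccw",np.arctan2(-v[0],v[1]),np.sqrt(ev)*np.sqrt(12)*1000,len(xs))
L=lambda x,y:u((x,y),4,(355,90)); M=lambda x,y:u((x,y),3.5,(320,190))
a=onz("top",L(165,553),.104);b=onz("top",L(712,392),.104);c=onz("top",L(570,27),.104);d=onz("top",L(45,180),.104)
print("lid top",a,b,c,d); v=a-b;print("front yaw",np.arctan2(-v[0],v[1]),np.linalg.norm(v)); v=d-c;print("back",np.arctan2(-v[0],v[1]))
a=onz("side",M(25,243),.104);b=onz("side",M(555,508),.104);v=a-b;print("side",a,b,np.arctan2(-v[0],v[1]),np.linalg.norm(v))
E
```

```text
hook tips z~.16-.166
(array([0.5325, 0.2938, 0.1658]), np.float64(0.0026651300152958335)) [0.5364 0.2988 0.162 ] [0.5321 0.2961 0.162 ]
(array([0.5149, 0.207 , 0.1627]), np.float64(0.0031136971364105607)) [0.514  0.2086 0.162 ] [0.5164 0.2065 0.162 ]
(array([0.5015, 0.1163, 0.1628]), np.float64(0.0037950693990220813)) [0.5037 0.1163 0.162 ] [0.5    0.1173 0.162 ]
hook roots
(array([0.5887, 0.2859, 0.157 ]), np.float64(0.003411252673345117)) [0.5878 0.281  0.16  ] [0.5863 0.2854 0.16  ]
(array([0.5734, 0.1963, 0.1587]), np.float64(0.001905406648857522)) [0.5734 0.1944 0.16  ] [0.5723 0.1964 0.16  ]
(array([0.558 , 0.1073, 0.1595]), np.float64(0.001308068087403053)) [0.5582 0.1065 0.16  ] [0.5573 0.1075 0.16  ]
bar ends [0.5994 0.3172 0.165 ] [0.557  0.0683 0.165 ]
plate corner front [0.5188 0.3373 0.008 ] [0.4748 0.0752 0.008 ] back R [0.5819 0.0569 0.008 ]
top barrel ((564.2235107421875, -238.22080993652344), (37.56135177612305, 39.658599853515625), 29.922887802124023)
 slot c [ 0.5658 -0.2402] angle from +y ccw 0.4774037354500681 [ 6.8039 17.8737] 32
side barrel ((564.8978881835938, -239.7042236328125), (40.19383239746094, 41.05648422241211), 132.6523895263672)
 slot c [ 0.5652 -0.2395] angle from +y ccw 0.5202820505112323 [ 3.2593 19.3257] 20
lid top [ 0.4828 -0.1218  0.104 ] [ 0.5574 -0.3783  0.104 ] [ 0.7406 -0.3286  0.104 ] [ 0.6644 -0.0706  0.104 ]
front yaw 0.2831187318755034 0.2670449433269457
back 0.2870515794819051
side [ 0.4841 -0.1255  0.104 ] [ 0.5544 -0.3807  0.104 ] 0.2685125527242652 0.26473487617045993
```

```bash
python3 - <<'E'
import cv2
a=cv2.imread("pics/side0.png");b=cv2.imread("pics/top0.png")
A=cv2.resize(a[105:160,212:247],None,fx=10,fy=10,interpolation=cv2.INTER_CUBIC)
B=cv2.resize(b[160:205,150:195],None,fx=10,fy=10,interpolation=cv2.INTER_CUBIC)*1.6
import numpy as np
B=np.clip(B,0,255).astype('uint8')
c=np.zeros((550,800,3),'uint8');c[:,:350]=A;c[:450,350:800]=B;cv2.imwrite("pics/kz.png",c)
E
```

```text
(no output)
```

View pics/kz.png

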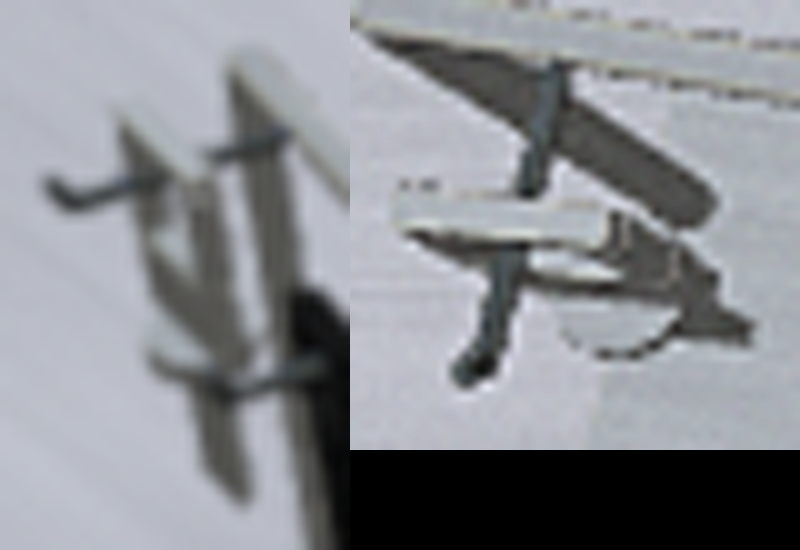

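```bash
python3 - <<'E'
from h import *
np.set_printoptions(precision=4,suppress=True)
S=lambda x,y:((x+.5)/10-.5+212,(y+.5)/10-.5+105); T=lambda x,y:((x+.5)/10-.5+150,(y+.5)/10-.5+160)
z=.1705
P=[onz("top",T(*p),z)[:2] for p in((46,188),(46,230),(258,205),(250,248))]
print(np.array(P),"ctr",np.mean(P,0));v=P[0]-P[2];print("yaw",np.arctan2(-v[0],v[1]),np.linalg.norm(v)); v=P[1]-P[3];print(np.arctan2(-v[0],v[1]),np.linalg.norm(v))
Q=[onz("side",S(*p),z)[:2] for p in((120,115),(208,180))];print("side front/left top edge",Q); v=Q[0]-Q[1];print(np.arctan2(-v[0],v[1]),np.linalg.norm(v))
print("tip",tri(S(225,485),T(400,332)),onz("side",S(225,483),.0685))
for a,b in (((118,112),(46,230)),((195,180),(250,248))): print(tri(S(*a),T(*b)))
E
```

```text
[[0.5636 0.3077]
 [0.5561 0.307 ]
 [0.5603 0.2698]
 [0.5526 0.2707]] ctr [0.5581 0.2888]
yaw -0.08703771501744477 0.03800594232589274
-0.09450163758949799 0.03654167219572164
side front/left top edge [array([0.5575, 0.302 ]), array([0.5571, 0.2646])]
-0.009594384436869269 0.037432125598129216
tip (array([0.5555, 0.2783, 0.0766]), np.float64(0.0027493788768432384)) [0.5599 0.2895 0.0685]
(array([0.5579, 0.3072, 0.1685]), np.float64(0.0032178793536386087))
(array([0.5548, 0.2707, 0.1683]), np.float64(0.003912932825546607))
```

```bash
cat >> h.py <<'E'
def yaw(o):
    w,x,y,z=o["tool_rot"];return np.arctan2(2*(x*y+w*z),1-2*(y*y+z*z))
def plan(pos,ya,frm=None,fy=None):
    o=status.get_obs();p=o["eef_pos"] if frm is None else np.array(frm);w,x,y,z=o["tool_rot"]
    from scipy.spatial.transform import Rotation as Ro
    R=Ro.from_quat([x,y,z,w])
    print("t",round(o["t"],2),"p",np.round(o["eef_pos"],4),"yaw",round(yaw(o),3),"tilt",np.round(R.as_matrix()[:,2],3),"F",np.round(o["contact_force"],1),"M",np.round(o["torque"],2),"w",round(o["gripper_width"]*85.4,1),"q7",np.round(o["q"],2))
    print("shift mm",np.round(R.inv().apply(np.array(pos)-p)*1000,1),"roll",round(-(ya-yaw(o)),3))
E
python3 - <<'E'
from h import *
plan([.5575,.289,.30],1.45,frm=[.27,.619,.248])
E
```

```text
t 0.1 p [0.27   0.6181 0.2474] yaw 1.159 tilt [-0.001 -0.002 -1.   ] F [-0.5 -0.3  0.3] M [-0.01 -0.03  0.05] w 85.5 q7 [-1.27  0.48  0.02  1.56 -0.01  1.11 -0.08]
shift mm [-187.5  395.5  -51.6] roll -0.291
```

Request:
arm_command --series '[[56,[-10,20,-50],0],[56,[-45,80,-50],-0.15],[56,[-75,140,-50],-0.29],[56,[-100,195,-50],-0.29],[56,[-125,250,-50],-0.29],[56,[-150,305,-50],-0.29],[56,[-170,355,-50],-0.29],[56,[-187.5,395,-50],-0.29]]' --squeeze 50

```text
t: 1.1
eef_pos: [0.5587, 0.2857, 0.298]
tool_rot: [0.0, 0.75, 0.662, -0.0]
contact_force: [0.2, 0.1, -0.1]
gripper_width: 0.657
```

```bash
python3 - <<'E'
from h import *
plan([.5575,.289,.1345],1.45)
E
```

```text
t 1.1 p [0.5587 0.2857 0.298 ] yaw 1.446 tilt [-0.    -0.001 -1.   ] F [ 0.2  0.1 -0.1] M [ 0.04  0.01 -0.  ] w 56.1 q7 [-0.67  0.36  0.13  1.62 -0.05  1.16  0.92]
shift mm [  3.3  -1.7 163.5] roll -0.004
```

Request:
arm_command --series '[[56,[0,0,50],0],[56,[0,0,90],0],[56,[0,0,90],0]]'

```text
t: 1.48
eef_pos: [0.5549, 0.2874, 0.2049]
tool_rot: [-0.001, 0.749, 0.663, -0.004]
contact_force: [-0.8, 0.3, -0.2]
gripper_width: 0.654
```

```bash
python3 - <<'E'
from h import *
plan([.5575,.289,.1345],1.45)
a=read_camera("side");b=read_camera("top")
A=cv2.resize(a[60:190,190:300],None,fx=4,fy=4);B=cv2.resize(b[120:240,130:220],None,fx=4,fy=4)
B=np.clip(B*1.6,0,255).astype('uint8');c=np.zeros((520,800,3),'uint8');c[:,:440]=A;c[:480,440:800]=B;cv2.imwrite("pics/g1.png",c)
E
```

```text
t 1.48 p [0.5549 0.2874 0.2049] yaw 1.449 tilt [-0.006 -0.004 -1.   ] F [-0.8  0.3 -0.2] M [0.05 0.   0.04] w 55.8 q7 [-0.66  0.44  0.11  1.72 -0.06  0.99  0.92]
shift mm [ 2.3  2.8 70.3] roll -0.001
```

View pics/g1.png

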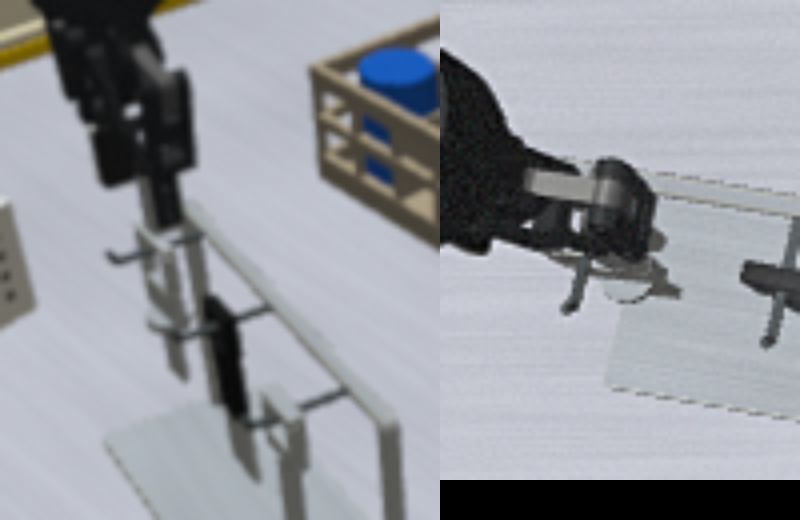

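The picture shows the open jaws right above the key's bow at about (150,230) left and (590,230) right, straddling its hook; going down on it.

Request:
arm_command --series '[[56,[1,2,30],0],[56,[2,2,55],0],[56,[2,2,70],0],[56,[2,2,70],0],[56,[2,2,70],0]]'

```text
t: 2.2
eef_pos: [0.5602, 0.2909, 0.1398]
tool_rot: [0.0, 0.749, 0.663, 0.001]
contact_force: [-0.1, 0.2, -0.9]
gripper_width: 0.657
```

```bash
python3 - <<'E'
from h import *
plan([.5575,.289,.1345],1.45)
a=read_camera("side");b=read_camera("top")
A=cv2.resize(a[60:190,190:300],None,fx=4,fy=4);B=cv2.resize(b[120:240,130:220],None,fx=4,fy=4)
B=np.clip(B*1.6,0,255).astype('uint8');c=np.zeros((520,800,3),'uint8');c[:,:440]=A;c[:480,440:800]=B;cv2.imwrite("pics/g2.png",c)
E
```

```text
t 2.2 p [0.5602 0.2909 0.1398] yaw 1.449 tilt [ 0.002  0.001 -1.   ] F [-0.1  0.2 -0.9] M [ 0.01 -0.08  0.02] w 56.1 q7 [-0.65  0.52  0.1   1.77 -0.07  0.86  0.93]
shift mm [-2.2 -2.5  5.3] roll -0.001
```

View pics/g2.png

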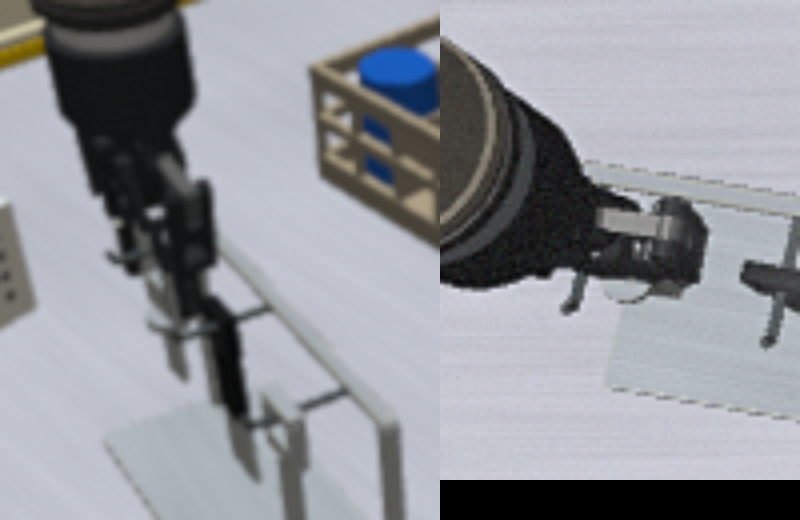

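Request:
arm_command --series '[[56,[-1,-2,5],0],[50,[-1,-2,5],0],[44,[-1,-2,5],0],[30,[-1,-2,5],0],[30,[-1,-2,5],0],[30,[-1,-2,5],0],[30,[-1,-2,5],0]]' --squeeze 40

```text
t: 3.18
eef_pos: [0.5573, 0.2896, 0.1334]
tool_rot: [0.0, 0.749, 0.663, 0.0]
contact_force: [-1.0, -0.6, 1.1]
gripper_width: 0.463
```

```bash
python3 - <<'E'
from h import *
plan([.5575,.289,.1345],1.45)
E
```

```text
t 3.17 p [0.5573 0.2896 0.1334] yaw 1.449 tilt [ 0. -0. -1.] F [-1.  -0.6  1.1] M [-0.19  0.09 -0.05] w 39.5 q7 [-0.65  0.52  0.1   1.78 -0.07  0.84  0.93]
shift mm [-0.5  0.3 -1.1] roll -0.001
```

Request:
arm_command --series '[[30,[0,0,-6],0],[30,[0,0,-12],0],[30,[0,0,-12],0],[30,[0,0,-12],0]]' --squeeze 80

```text
t: 3.68
eef_pos: [0.5571, 0.2897, 0.1453]
tool_rot: [-0.0, 0.749, 0.663, 0.0]
contact_force: [-0.5, -0.4, -1.4]
gripper_width: 0.453
```

```bash
python3 - <<'E'
from h import *
plan([.5573,.2896,.1454],1.45)
E
```

```text
t 3.67 p [0.5571 0.2897 0.1453] yaw 1.449 tilt [-0.  0. -1.] F [-0.5 -0.4 -1.4] M [-0.05  0.    0.03] w 38.7 q7 [-0.66  0.51  0.1   1.77 -0.07  0.87  0.93]
shift mm [-0.1  0.2 -0.1] roll -0.001
```

Request:
arm_command --series '[[30,[0.4,-10,-12],0],[30,[0.9,-23,-12],0],[30,[1.4,-37,-12],0],[30,[1.9,-52,-12],0],[30,[2.2,-58,-12],0],[30,[2.2,-58,-12],0],[30,[2.2,-58,-40],0],[30,[2.2,-58,-90],0]]'

```text
t: 4.68
eef_pos: [0.4992, 0.2981, 0.235]
tool_rot: [-0.0, 0.749, 0.663, -0.002]
contact_force: [0.6, -0.4, -1.4]
gripper_width: 0.45
```

```bash
python3 - <<'E'
from h import *
plan([.565,-.2395,.205],2.07)
a=read_camera("side");b=read_camera("top")
c=np.zeros((480,800,3),'uint8');c[:,:480]=cv2.resize(a[40:200,170:330],None,fx=3,fy=3);c[:480,480:800]=np.clip(cv2.resize(b[120:240,130:210],None,fx=4,fy=4)*1.6,0,255);cv2.imwrite("pics/g3.png",c)
E
```

```text
t 4.67 p [0.4992 0.2981 0.235 ] yaw 1.449 tilt [-0.003 -0.002 -1.   ] F [ 0.6 -0.4 -1.4] M [ 0.03 -0.03  0.1 ] w 38.5 q7 [-0.73  0.34  0.11  1.8  -0.04  1.01  0.84]
shift mm [-525.6  130.7   31. ] roll -0.621
```

View pics/g3.png

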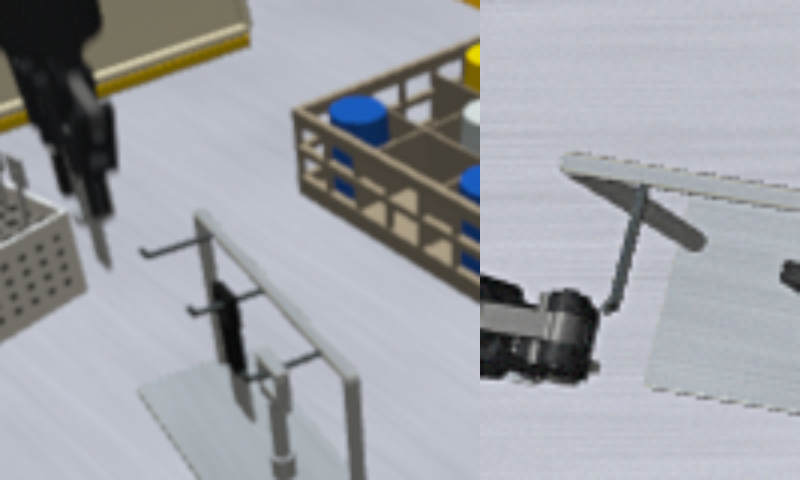

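Request:
arm_command --series '[[30,[-10,-5,-40],0],[30,[-70,-5,-40],0],[30,[-130,0,-40],0],[30,[-190,20,-40],-0.1],[30,[-250,40,-40],-0.2],[30,[-310,60,-40],-0.3],[30,[-365,80,-40],-0.4],[30,[-420,100,-40],-0.5]]'

```text
t: 5.78
eef_pos: [0.5485, -0.1325, 0.2756]
tool_rot: [0.0, 0.56, 0.828, 0.0]
contact_force: [0.9, 0.2, -0.8]
gripper_width: 0.451
```

```bash
python3 - <<'E'
from h import *
plan([.565,-.2395,.205],2.07)
E
```

```text
t 5.78 p [ 0.5485 -0.1325  0.2756] yaw 1.952 tilt [ 0.001 -0.    -1.   ] F [ 0.9  0.2 -0.8] M [-0.   -0.04  0.03] w 38.5 q7 [-0.13  0.27  0.31  1.81 -0.09  1.07  2.17]
shift mm [-105.5  -24.6   70.6] roll -0.118
```

Request:
arm_command --series '[[30,[-52,-12,0],-0.12],[30,[-105,-24,20],-0.12],[30,[-105,-24,60],-0.12],[30,[-105,-24,70],-0.12],[30,[-105,-24,70],-0.12],[30,[-105,-24,70],-0.12]]'

```text
t: 6.52
eef_pos: [0.5657, -0.2361, 0.2069]
tool_rot: [0.001, 0.51, 0.86, 0.0]
contact_force: [-0.4, -0.2, -1.6]
gripper_width: 0.446
```

```bash
python3 - <<'E'
from h import *
plan([.565,-.2395,.205],2.07)
a=read_camera("side");b=read_camera("top");cv2.imwrite("pics/s4.png",a);cv2.imwrite("pics/t4.png",b)
c=np.zeros((500,800,3),'uint8');c[:,:400]=cv2.resize(a[190:315,350:450],None,fx=4,fy=4);c[:500,400:800]=np.clip(cv2.resize(b[110:235,410:510],None,fx=4,fy=4)*1.6,0,255);cv2.imwrite("pics/g4.png",c)
E
```

```text
t 6.53 p [ 0.5657 -0.2361  0.2069] yaw 2.07 tilt [ 0.003 -0.    -1.   ] F [-0.4 -0.2 -1.6] M [-0.03  0.01 -0.01] w 38.1 q7 [ 0.06  0.43  0.31  1.77 -0.16  0.97  2.5 ]
shift mm [-2.6 -2.3  1.9] roll 0.0
```

View pics/g4.png

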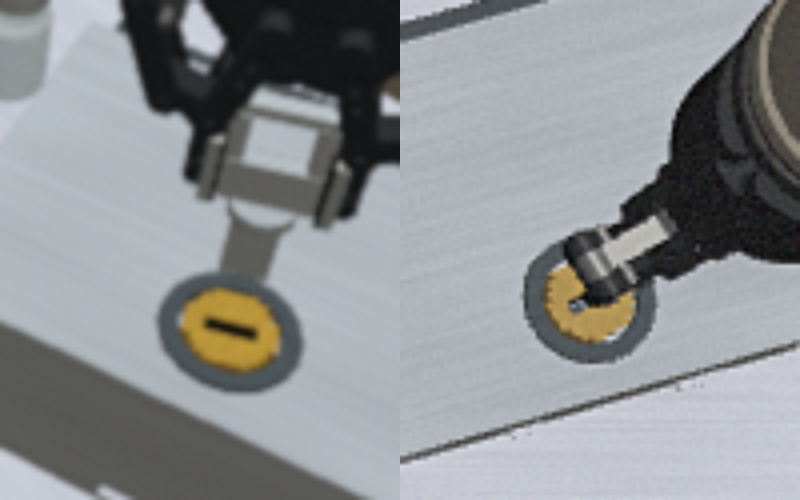

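```bash
python3 - <<'E'
from h import *
a=cv2.imread("pics/s4.png")
cv2.imwrite("pics/g5.png",cv2.resize(a[225:290,380:430],None,fx=9,fy=9,interpolation=cv2.INTER_CUBIC))
E
```

```text
(no output)
```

View pics/g5.png

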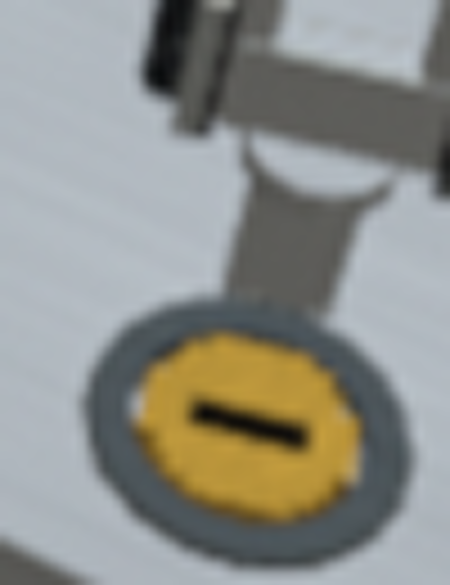

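```bash
python3 - <<'E'
from h import *
np.set_printoptions(precision=4,suppress=True)
S=lambda x,y:((x+.5)/9-.5+380,(y+.5)/9-.5+225)
for z in (.138,.141,.144):
    A=onz("side",S(222,293),z);B=onz("side",S(328,318),z);v=A-B
    print(z,(A+B)/2,np.linalg.norm(v),"yaw",np.arctan2(-v[0],v[1])+np.pi/2)
A=onz("side",S(193,409),.107);B=onz("side",S(309,438),.107);v=A-B
print("slot",(A+B)/2,np.linalg.norm(v),"yaw",np.arctan2(-v[0],v[1])+np.pi/2)
# pixel of expected points
print(proj("side",np.array([.565,-.2395,.107])),S(251,424))
E
```

```text
0.138 [ 0.5688 -0.2362  0.138 ] 0.01940079478206562 yaw 2.099028287919894
0.141 [ 0.5666 -0.2372  0.141 ] 0.019285098356761295 yaw 2.099028287919893
0.144 [ 0.5644 -0.2382  0.144 ] 0.019169401931456987 yaw 2.0990282879198916
slot [ 0.5658 -0.2397  0.107 ] 0.021917214866284195 yaw 2.091287989325893
[407.0574 271.7963] (407.44444444444446, 271.6666666666667)
```

Request:
arm_command --series '[[30,[-2,-3,10],0],[30,[-2,-3,22],0],[30,[-2,-3,28],0],[30,[-2,-3,28],0],[30,[-2,-3,28],0]]'

```text
t: 7.25
eef_pos: [0.5631, -0.2399, 0.1774]
tool_rot: [0.0, 0.511, 0.86, -0.0]
contact_force: [-0.3, -1.0, -1.4]
gripper_width: 0.449
```

```bash
python3 - <<'E'
from h import *
plan([.564,-.2395,.172],2.07)
a=read_camera("side");cv2.imwrite("pics/s6.png",a)
cv2.imwrite("pics/g6.png",cv2.resize(a[235:300,380:430],None,fx=9,fy=9,interpolation=cv2.INTER_CUBIC))
E
```

```text
t 7.25 p [ 0.5631 -0.2399  0.1774] yaw 2.069 tilt [ 0. -0. -1.] F [-0.3 -1.  -1.4] M [-0.01  0.   -0.02] w 38.4 q7 [ 0.07  0.46  0.31  1.8  -0.17  0.91  2.52]
shift mm [-0.1  1.   5.4] roll -0.001
```

View pics/g6.png

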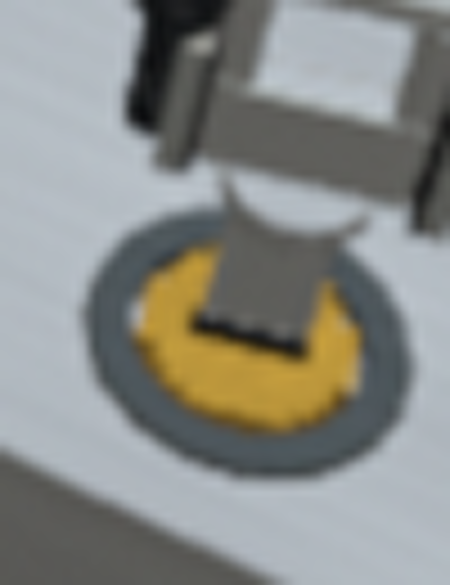

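```bash
python3 - <<'E'
from h import *
np.set_printoptions(precision=4,suppress=True)
S=lambda x,y:((x+.5)/9-.5+380,(y+.5)/9-.5+235)
y=2.08;ex=np.array([np.cos(y),np.sin(y)]);ey=np.array([np.sin(y),-np.cos(y)])
s=(onz("side",S(193,319),.107)+onz("side",S(309,348),.107))/2
for z in (.110,.1115,.113,.1145):
    A=onz("side",S(208,312),z);B=onz("side",S(308,337),z);m=(A+B)/2;m=m[:2]+2.5e-3*ey
    d=s[:2]-m; print(z,m,"slot-key tool x,y mm",1000*d@ex,1000*d@ey)
E
```

```text
0.11 [ 0.5685 -0.239 ] slot-key tool x,y mm 0.7829259305085532 -2.7162485040921815
0.1115 [ 0.5675 -0.2395] slot-key tool x,y mm 0.6813165203849894 -1.5854808050101141
0.113 [ 0.5665 -0.24  ] slot-key tool x,y mm 0.5797071102614014 -0.4547131059280603
0.1145 [ 0.5654 -0.2404] slot-key tool x,y mm 0.47809770013794606 0.6760545931538132
```

Request:
arm_command --series '[[30,[0.5,-0.7,3],0],[30,[0.5,-0.7,5],0],[30,[0.5,-0.7,6],0],[30,[0.5,-0.7,6],0]]'

```text
t: 7.8
eef_pos: [0.562, -0.2397, 0.1712]
tool_rot: [-0.0, 0.511, 0.86, -0.0]
contact_force: [-0.1, -0.3, -0.7]
gripper_width: 0.445
```

```bash
python3 - <<'E'
from h import *
plan([.564,-.2395,.172],2.07)
E
```

```text
t 7.8 p [ 0.562  -0.2397  0.1712] yaw 2.069 tilt [-0.  0. -1.] F [-0.1 -0.3 -0.7] M [-0.03  0.01 -0.  ] w 38.0 q7 [ 0.07  0.47  0.3   1.8  -0.17  0.9   2.52]
shift mm [-0.8  1.8 -0.8] roll -0.001
```

No contact yet; a little further.

Request:
arm_command --series '[[30,[0,0,1],0],[30,[0,0,2],0],[30,[0,0,2],0]]'

```text
t: 8.18
eef_pos: [0.562, -0.2397, 0.1692]
tool_rot: [-0.0, 0.511, 0.86, -0.0]
contact_force: [-0.4, 0.7, -0.3]
gripper_width: 0.452
```

```bash
python3 - <<'E'
from h import *
plan([.564,-.2395,.172],2.07)
a=read_camera("side")
cv2.imwrite("pics/g7.png",cv2.resize(a[235:300,380:430],None,fx=9,fy=9,interpolation=cv2.INTER_CUBIC))
E
```

```text
t 8.18 p [ 0.562  -0.2397  0.1692] yaw 2.069 tilt [-0.  0. -1.] F [-0.4  0.7 -0.3] M [ 0.02  0.02 -0.06] w 38.6 q7 [ 0.07  0.47  0.3   1.8  -0.17  0.9   2.52]
shift mm [-0.8  1.8 -2.8] roll -0.001
```

View pics/g7.png

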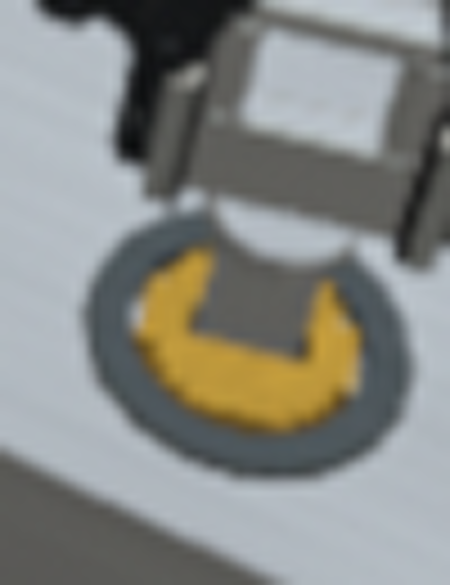

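Request:
arm_command --series '[[30,[0,0,1],0],[30,[0,0,2],0],[30,[0,0,2],0]]'

```text
t: 8.6
eef_pos: [0.562, -0.2396, 0.1672]
tool_rot: [-0.0, 0.511, 0.86, -0.0]
contact_force: [0.2, 0.0, -0.9]
gripper_width: 0.449
```

```bash
python3 - <<'E'
from h import *
plan([.564,-.2395,.172],2.07)
E
```

```text
t 8.6 p [ 0.562  -0.2396  0.1672] yaw 2.069 tilt [-0.  0. -1.] F [ 0.2  0.  -0.9] M [-0.01  0.03  0.03] w 38.3 q7 [ 0.07  0.47  0.3   1.81 -0.17  0.89  2.52]
shift mm [-0.8  1.8 -4.8] roll -0.001
```

Request:
arm_command --series '[[30,[0,0,1],0],[30,[0,0,2],0],[30,[0,0,3],0],[30,[0,0,3],0]]'

```text
t: 9.1
eef_pos: [0.562, -0.2396, 0.1642]
tool_rot: [-0.0, 0.511, 0.86, -0.0]
contact_force: [0.3, 0.1, -0.6]
gripper_width: 0.449
```

```bash
python3 - <<'E'
from h import *
plan([.564,-.2395,.172],2.07)
a=read_camera("side")
cv2.imwrite("pics/g8.png",cv2.resize(a[235:300,380:430],None,fx=9,fy=9,interpolation=cv2.INTER_CUBIC))
E
```

```text
t 9.1 p [ 0.562  -0.2396  0.1642] yaw 2.069 tilt [-0.  0. -1.] F [ 0.3  0.1 -0.6] M [-0.03  0.03 -0.03] w 38.4 q7 [ 0.07  0.47  0.3   1.81 -0.18  0.89  2.53]
shift mm [-0.8  1.8 -7.8] roll -0.001
```

View pics/g8.png

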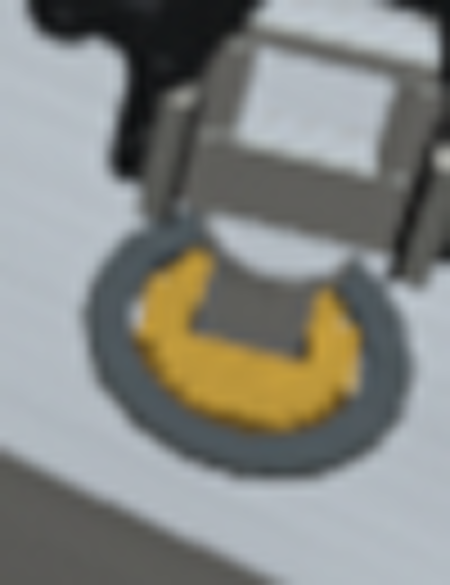

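The blade's lower edge stays at (190,330)–(302,355) while the bow goes down, so it has entered the slot. Pushing in.

Request:
arm_command --series '[[30,[0,0,4],0],[30,[0,0,8],0],[30,[0,0,12],0],[30,[0,0,16],0],[30,[0,0,18],0],[30,[0,0,18],0]]'

```text
t: 9.9
eef_pos: [0.562, -0.2397, 0.1461]
tool_rot: [-0.0, 0.511, 0.86, -0.0]
contact_force: [0.4, -0.6, -0.9]
gripper_width: 0.449
```

```bash
python3 - <<'E'
from h import *
plan([.562,-.2396,.132],2.07)
E
```

```text
t 9.9 p [ 0.562  -0.2397  0.1461] yaw 2.069 tilt [-0.  0. -1.] F [ 0.4 -0.6 -0.9] M [-0.01  0.01  0.02] w 38.3 q7 [ 0.08  0.5   0.29  1.82 -0.18  0.85  2.53]
shift mm [ 0.1  0.  14.1] roll -0.001
```

Request:
arm_command --series '[[30,[0,0,3],0],[30,[0,0,6],0],[30,[0,0,9],0],[30,[0,0,10],0],[30,[0,0,10],0]]'

```text
t: 10.52
eef_pos: [0.5623, -0.2397, 0.1366]
tool_rot: [0.0, 0.511, 0.86, 0.0]
contact_force: [-0.9, 0.4, 5.6]
gripper_width: 0.449
```

```bash
python3 - <<'E'
from h import *
plan([.562,-.2396,.132],2.07)
E
```

```text
t 10.53 p [ 0.5623 -0.2397  0.1366] yaw 2.069 tilt [ 0.001 -0.    -1.   ] F [-0.9  0.4  5.6] M [ 0.18  0.17 -0.04] w 38.3 q7 [ 0.08  0.51  0.29  1.83 -0.19  0.83  2.54]
shift mm [ 0.3 -0.2  4.6] roll -0.001
```

Pin force felt. Pressing on to the collar stop.

Request:
arm_command --series '[[30,[0,0,2],0],[30,[0,0,4],0],[30,[0,0,5],0],[30,[0,0,5],0]]'

```text
t: 11.02
eef_pos: [0.5624, -0.2398, 0.1321]
tool_rot: [0.0, 0.511, 0.86, 0.0]
contact_force: [-2.5, 0.7, 9.0]
gripper_width: 0.452
```

```bash
python3 - <<'E'
from h import *
plan([.562,-.2396,.132],2.07)
E
```

```text
t 11.03 p [ 0.5624 -0.2398  0.1321] yaw 2.069 tilt [ 0.001  0.    -1.   ] F [-2.5  0.7  9. ] M [ 0.27  0.46 -0.03] w 38.6 q7 [ 0.09  0.52  0.29  1.83 -0.19  0.82  2.54]
shift mm [ 0.4 -0.3  0.1] roll -0.001
```

Request:
arm_command --series '[[30,[0,0,1],0],[30,[0,0,2],0],[30,[0,0,2],0]]'

```text
t: 11.4
eef_pos: [0.5625, -0.2398, 0.1317]
tool_rot: [0.0, 0.511, 0.86, 0.001]
contact_force: [-6.0, 2.1, 21.5]
gripper_width: 0.45
```

```bash
python3 - <<'E'
from h import *
plan([.562,-.2396,.132],2.07)
a=read_camera("side")
cv2.imwrite("pics/g9.png",cv2.resize(a[235:300,380:430],None,fx=9,fy=9,interpolation=cv2.INTER_CUBIC))
E
```

```text
t 11.4 p [ 0.5625 -0.2398  0.1317] yaw 2.069 tilt [ 0.001  0.001 -1.   ] F [-6.   2.1 21.5] M [ 0.84  1.47 -0.01] w 38.5 q7 [ 0.09  0.52  0.29  1.83 -0.19  0.82  2.54]
shift mm [ 0.4 -0.3 -0.3] roll -0.001
```

View pics/g9.png

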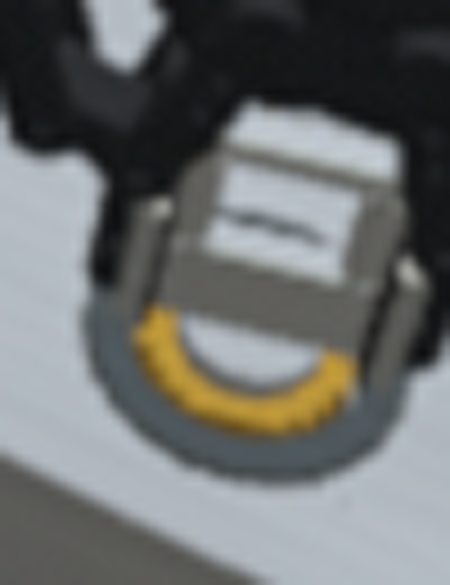

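Request:
arm_command --series '[[30,[0,0,-0.8],0.1],[30,[0.2,0,-0.8],0.2],[30,[0.4,0.1,-0.8],0.3],[30,[0.5,0.1,-0.8],0.4],[30,[0.5,0.1,-0.8],0.4]]' --squeeze 100

```text
t: 12.08
eef_pos: [0.5629, -0.2393, 0.1319]
tool_rot: [0.001, 0.672, 0.741, 0.001]
contact_force: [-3.0, 1.7, 14.3]
gripper_width: 0.452
```

```bash
python3 - <<'E'
from h import *
plan([.562,-.2396,.132],2.07)
E
```

```text
t 12.07 p [ 0.5629 -0.2393  0.1319] yaw 1.668 tilt [ 0.002 -0.    -1.   ] F [-3.   1.7 14.3] M [0.57 0.66 0.03] w 38.6 q7 [ 0.01  0.53  0.39  1.84 -0.26  0.83  2.2 ]
shift mm [-0.2 -0.9 -0.1] roll -0.402
```

Request:
arm_command --series '[[30,[0.2,0,0],0.12],[30,[0.3,0,0],0.24],[30,[0.4,0.1,0],0.36],[30,[0.6,0.2,0],0.48],[30,[0.6,0.2,0],0.48]]'

```text
t: 12.7
eef_pos: [0.5628, -0.2384, 0.1318]
tool_rot: [0.0, 0.829, 0.56, 0.001]
contact_force: [-4.6, 2.3, 16.3]
gripper_width: 0.454
```

```bash
python3 - <<'E'
from h import *
plan([.562,-.2396,.132],2.07)
a=read_camera("side")
cv2.imwrite("pics/g10.png",cv2.resize(a[200:300,350:450],None,fx=5,fy=5,interpolation=cv2.INTER_CUBIC))
E
```

```text
t 12.7 p [ 0.5628 -0.2384  0.1318] yaw 1.188 tilt [ 0.002  0.    -1.   ] F [-4.6  2.3 16.3] M [ 0.77  0.79 -0.04] w 38.7 q7 [-0.08  0.55  0.52  1.84 -0.35  0.84  1.8 ]
shift mm [-1.4 -0.3 -0.2] roll -0.882
```

View pics/g10.png

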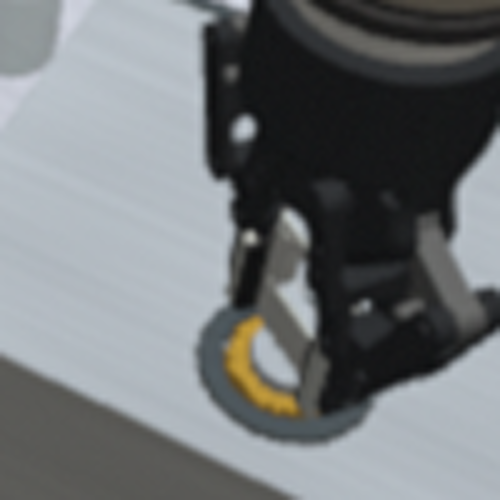

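Request:
arm_command --series '[[30,[0.2,0,0],0.12],[30,[0.3,0,0],0.24],[30,[0.4,0.1,0],0.36],[30,[0.6,0.2,0],0.48],[30,[0.6,0.2,0],0.48]]'

```text
t: 13.38
eef_pos: [0.5631, -0.2375, 0.1318]
tool_rot: [-0.0, 0.938, 0.347, 0.001]
contact_force: [-5.3, 5.0, 18.1]
gripper_width: 0.449
```

```bash
python3 - <<'E'
from h import *
plan([.562,-.2396,.132],2.07)
E
```

```text
t 13.38 p [ 0.5631 -0.2375  0.1318] yaw 0.708 tilt [ 0.001  0.001 -1.   ] F [-5.3  5.  18.1] M [1.03 0.96 0.09] w 38.3 q7 [-0.17  0.58  0.64  1.85 -0.45  0.86  1.4 ]
shift mm [-2.2  0.8 -0.2] roll -1.362
```

Request:
arm_command --series '[[30,[0.2,0,-0.5],0.1],[30,[0.2,0,-0.8],0.15],[30,[0.2,0,-1],0.15]]'

```text
t: 13.75
eef_pos: [0.5633, -0.2372, 0.1321]
tool_rot: [-0.0, 0.961, 0.276, 0.001]
contact_force: [-2.4, 3.5, 9.9]
gripper_width: 0.449
```

```bash
python3 - <<'E'
from h import *
plan([.562,-.2396,.132],2.07)
E
```

```text
t 13.75 p [ 0.5633 -0.2372  0.1321] yaw 0.56 tilt [ 0.001  0.001 -1.   ] F [-2.4  3.5  9.9] M [0.79 0.46 0.1 ] w 38.4 q7 [-0.19  0.59  0.68  1.85 -0.48  0.87  1.28]
shift mm [-2.4  1.3  0.1] roll -1.51
```

Request:
arm_command --series '[[64,[0,0,0],0],[64,[0,0,-2],0],[64,[0,0,-14],0],[64,[0,0,-60],0],[64,[0,0,-120],0],[64,[0,0,-170],0],[64,[0,0,-170],0]]'

```text
t: 14.62
eef_pos: [0.5641, -0.2397, 0.3059]
tool_rot: [0.002, 0.961, 0.275, 0.003]
contact_force: [-0.7, -0.0, -0.5]
gripper_width: 0.754
```

```bash
python3 - <<'E'
from h import *
plan([.562,-.2396,.132],2.07)
a=read_camera("side")
cv2.imwrite("pics/g11.png",a)
E
```

```text
t 14.62 p [ 0.5641 -0.2397  0.3059] yaw 0.558 tilt [ 0.008 -0.002 -1.   ] F [-0.7 -0.  -0.5] M [ 0.03 -0.01 -0.07] w 64.4 q7 [-0.3   0.41  0.81  1.69 -0.32  1.18  1.16]
shift mm [ -2.7  -2.3 173.9] roll -1.512
```

View pics/g11.png

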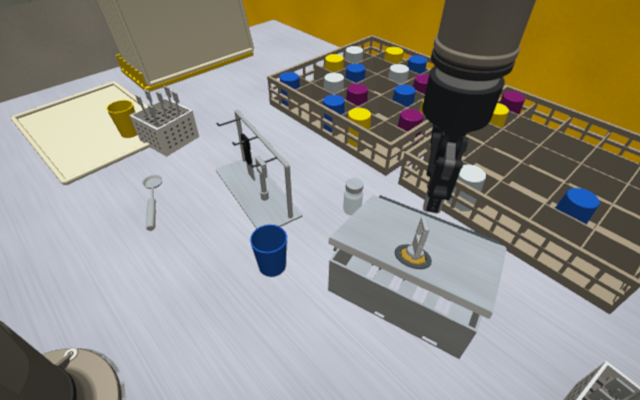

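The lid (front edge now lifted, around (330,245)–(490,310)) is rising with the key in it. I raise the hand a bit more and wait.

Request:
arm_command --series '[[64,[0,0,-30],0],[64,[0,0,-50],0],[64,[0,0,-50],0],[64,[0,0,-50],0],[64,[0,0,-50],0],[64,[0,0,-50],0],[64,[0,0,-50],0],[64,[0,0,-50],0]]'

```text
t: 15.68
eef_pos: [0.5626, -0.238, 0.3511]
tool_rot: [-0.0, 0.961, 0.276, -0.0]
contact_force: [-0.3, 0.2, -0.7]
gripper_width: 0.75
```

Request:
arm_command --series '[[64,[0,0,0],0],[64,[0,0,0],0],[64,[0,0,0],0],[64,[0,0,0],0],[64,[0,0,0],0],[64,[0,0,0],0],[64,[0,0,0],0],[64,[0,0,0],0]]'

```text
t: 16.68
eef_pos: [0.5626, -0.238, 0.3511]
tool_rot: [-0.0, 0.961, 0.276, 0.0]
contact_force: [-0.8, 0.2, 0.0]
gripper_width: 0.748
```

Request:
arm_command --series '[[64,[0,0,0],0],[64,[0,0,0],0],[64,[0,0,0],0],[64,[0,0,0],0],[64,[0,0,0],0],[64,[0,0,0],0],[64,[0,0,0],0],[64,[0,0,0],0]]'

```text
t: 17.68
eef_pos: [0.5626, -0.238, 0.3511]
tool_rot: [-0.0, 0.961, 0.276, 0.0]
contact_force: [0.4, -0.0, 0.0]
gripper_width: 0.748
```

```bash
python3 - <<'E'
from h import *
plan([.562,-.2396,.132],2.07)
a=read_camera("side");b=read_camera("top")
cv2.imwrite("pics/g12.png",a);cv2.imwrite("pics/t12.png",np.clip(b*1.5,0,255).astype('uint8'))
cv2.imwrite("pics/z12.png",cv2.resize(a[170:350,310:520],None,fx=3,fy=3))
E
```

```text
t 17.68 p [ 0.5626 -0.238   0.3511] yaw 0.559 tilt [-0.  0. -1.] F [ 0.4 -0.   0. ] M [-0.03  0.   -0.08] w 63.9 q7 [-0.32  0.37  0.83  1.63 -0.28  1.27  1.13]
shift mm [ -1.4   1.1 219.1] roll -1.511
```

View pics/g12.png

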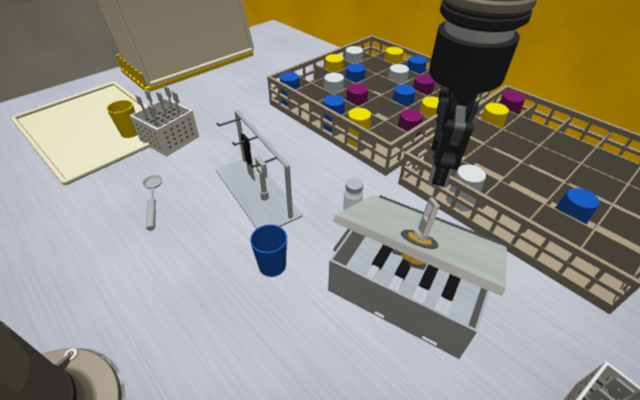

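View pics/z12.png

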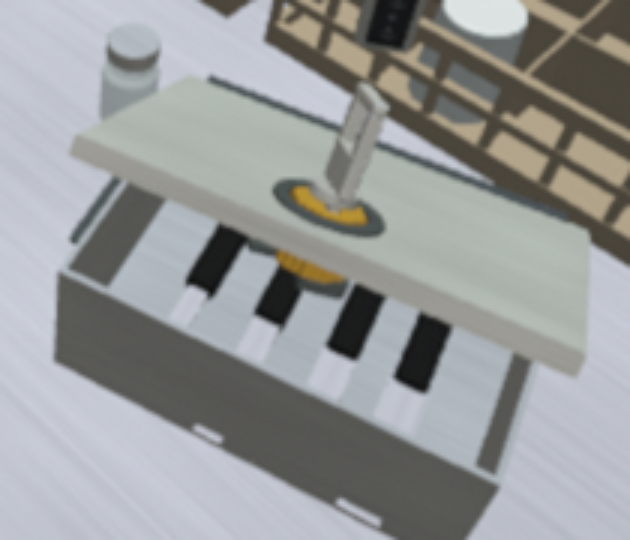

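View pics/t12.png

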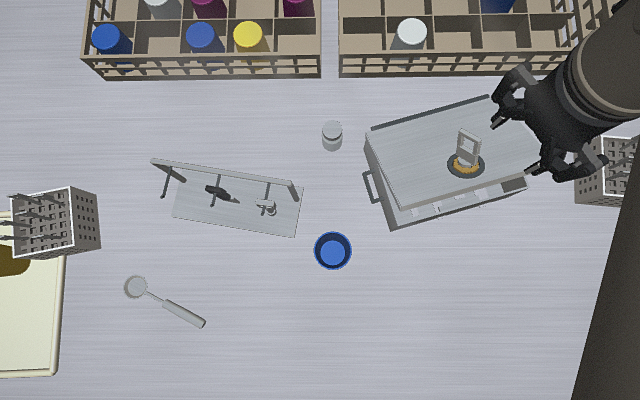

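```bash
python3 - <<'E'
from h import *
x=np.array([.961,.276,0]);L=np.array([.565,-.2395,.107])
for th in (.4,.5): 
    H=L+x*.147; d=-x*.147*np.cos(th)+np.array([0,0,.147*np.sin(th)])
    print(th,proj("side",H+d),proj("top",H+d))
E
```

```text
0.4 [415.77915285 246.28051394] [465.70199636 170.19452712]
0.5 [418.74098204 238.45116522] [466.97254882 164.7361303 ]
```

The lock appears at about (419,238) in the side view and (467,165) in the top view. That matches the prediction for 0.5 rad, so the lid is fully open. Handing in.

```bash
python3 -c "
from station import bot;print(bot.hand_in())"
```

```text
the job is handed in; nothing more can be done
None
```

The knife box is open, and I handed the job in at about 18 s.

- **Key and lock:** I lifted the key off the rail's left hook and found the slot about 0.22 rad anticlockwise of the lock's y. The blade went in on the first try. It met the pin's 6–9 N, then stopped hard at home with about 21 N.
- **Turning and release:** I turned the key about 1.5 rad clockwise, to about 1.2–1.3 rad past the lock's y. I then let go and drew the hand straight up while the lid rose by itself.
- **Last checks:**
  - The lock's pixel positions in both views match the lid at 0.5 rad.
  - The key is in the lock.
  - The socket key and scraper are still hanging.
  - The tumbler and shaker are standing where they were.
  - The gripper is well above everything, with no contact force.
- **Disagreement:** The camera put the lock about 3 mm farther in x than where the arm found it. The calibration is only good to about 2 mm, and part of the difference may be how the key sat in the jaws. It did no harm.

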